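# Square up the planing stop and seat the workpiece

### The job

First screw the wooden stop on the planing board further down (clockwise seen from above, less than one turn) until its flat face looks straight along the fence at the workpiece, and let go: it must stay square to the fence by itself, to within 3 degrees. Then bring the wood block flush against the fence and up against the stop's flat face, press it gently home there for a moment (about 8 N, never over 15 N), and leave it seated. Leave the other things on the bench alone.

Things in the scene. Friction and masses are not known exactly. Their poses are not given: they have to be found in the camera images.
- fence (a point): Foot of the inner face of a low wooden fence (12 mm high, 220 mm long, y = -0.16 to 0.06) on a fixed plywood planing board (130 x 350 x 12 mm), at the board's top surface. y runs along the fence towards the stop, x points level into the fence (the board's free surface is x = -0.107 to 0), z up. The stop's screw axis stands at x = -0.022, y = 0.100.
- stop_grip (a point): Where to grip the stop: on its vertical screw axis, 38 mm above the post's foot, 20 mm below its top. x points square to the two parallel flat sides (32 mm apart: grip across them), y from the flat face to the rounded back, z up. Square means this y is parallel to the fence's y, the flat face looking along -y at the block. At the start it is 1.4 to 2.8 rad short; turn it clockwise from above.
- stop_face (a point): Centre of the stop's flat front face (32 mm wide, 58 mm tall), 20 mm before the screw axis, half-way up the post; axes as for stop_grip, so the face looks along its own -y. The rounded back is 24 mm behind the axis.
- block_mid (a point): Centre of the workpiece: a loose planed wood block 44 x 90 x 55 mm (x, y, z), 100 to 210 g, standing on the planing board beside the fence. y runs along its 90 mm length, roughly towards the stop, z up. Its top stands 55 mm over the board, well above the 12 mm fence. Seated, its centre is 22 mm from the fence's face.
- block_end (a point): Centre of the block's end face that is nearest the stop, 45 mm from the block's centre along y; this end goes against the stop's flat face.
- stop: The stop: a D-shaped wooden post 58 mm tall on a screw; origin on the axis at its foot, 4 to 8 mm above the board; axes as for stop_grip. It sinks 1.2 mm per rad; no hard stop marks the place. The thread drags more the deeper it goes, and the post sits on a rubber bush that twists 0.4 rad per N m of turning torque: let go, it springs back by that much (some 4 to 8 degrees), then stays.
- block: The same block; origin at the centre of its underside.
- glue: Bystander: white glue bottle with an orange cap, 60 mm across, 170 mm tall; origin at its foot.
- tin: Bystander: open steel cup, 90 mm across, 60 mm tall; origin at its foot.
- mallet: Bystander: hammer lying on the bench; origin under its middle.
- offcut: Bystander: wood offcut 140 x 50 x 30 mm lying on the bench; origin under its middle.

How it is judged:
By the outcome, as a careful person would: the job done as asked, in the order asked, and still so for the second after the job is handed in, with the robot touching nothing.
It also fails if it takes over 72 s, if anything falls off the work surface, if the arm or the gripper's body presses on something with over 40 N, if the wrist force passes 120 N, or if a joint passes its speed limit or range.

### The arm

A 6-joint arm with a two-finger parallel gripper is mounted at the origin on the work surface. World frame = base frame: x ahead of the robot, y to its left, z up, the work surface at z = 0. Lengths are in mm, angles in rad, forces in N, time in s.
With the tool pointing down it reaches from about 300 to 775 mm from the base axis. Payload 14.6 kg.
Tool frame: the origin (TCP) lies on the centre line of the jaws, within the pads' length; the fingertips stand 8 mm ahead of it and the grasp point (between the pads) lies 11 mm behind it; z points along the fingers, y is the direction in which the jaws open and shut (so a half turn about z gives the same grasp; the last joint's range is limited). The gripper opens to 94 mm and grips with 3 to 60 N. Pads are 16 mm wide; open, the fingers measure 119 mm over their backs; the gripper's body (75 mm by 177 mm) begins 78 mm behind the grasp point.
Start: joints at [1.078, 0.3, 1.521, -0, 1.321, -0.067], TCP at [227.173, 500.88, 173.846] pointing down, gripper open.
Joint ranges: [-3.03, 3.03], [-0.79, 2.21], [0.23, 2.52], [-1.04, 4.18], [0, 3.07], [-2.55, 2.55]. Speed limits (rad/s): [2.22, 2.22, 2.57, 3.14, 3.14, 3.14].

### API

Orientations are given as [roll, pitch, yaw] about the fixed x, y, z axes, in that order (R = Rz(yaw) Ry(pitch) Rx(roll)).
In Python, from cell import read_state, cams, manip gives the robot as it stands.
- The arm moves only by the shell command python3 -m handwheel 'ROWS' [OPENING] [FORCE]. ROWS is JSON, a list of rows, each a list of 4 numbers: the shift along the tool's x, y, z in m, then the turn about the tool's z in degrees. In form: [[dx, dy, dz, turn], ...]. A call has 1 to 5 rows; each row is the pose to reach, as a shift and turn from the pose measured when the call began, along the tool's axes at that moment; what a row does not reach only later rows make up. A row lasts 1/8 s, in which the tool goes at most 62.5 mm and 10.7 degrees, less where a joint would pass 70% of its speed; a pose out of reach is approached as far as the arm can. A call with a gripper value outside its range is refused whole. OPENING is the closure, from 0 (fully open) to 1 (shut), set as the call begins (- or left out, the last holds). The fingers move at their own pace and stop on an object; FORCE is the grip in N (left out, the last holds). Time passes only in rows, so rows that repeat a pose let the fingers close. It gives the time, the measured TCP pose, the force and the opening at its end, in the units of the state.
- read_state(): the state, without advancing time (a new reading comes with each control period).
- cams.camera(name): name is "side" or "top" or "wrist"; returns the picture (480x640x3 uint8, red, green, blue); there is no depth.
- cams.get_calibration(name): a dict with "vertical_fov" (degrees; the focal length in pixels is half the picture's height over the tangent of half this angle, whatever the lens; pixels are square), "cx", "cy" (the principal point, pixels), "R" (3x3) and "t" (3): a world point X has camera coordinates R X + t. Camera axes: x right, y down, z forward; pixel columns grow to the right and rows downward; lengths in mm; the calibration is good to about 2 mm. The wrist camera is an equidistant fisheye: a pixel r from the principal point sees the ray r / f radians off the axis. A picture is of the moment at which its call begins: read the wrist's pose just before it. get_calibration takes no time and is no camera call; for the wrist camera it gives the pose at the moment of the call.
- manip.sign_off(): hands the job in, once; it reports no verdict.
The state is a dict: "clock": time; "joints": joint angles; "qd": joint speeds; "effort": joint torques, N m; "eef_pos": TCP position; "eef_rot": TCP orientation; "wrist_force": force on the tool from outside, world axes, zero at the start; "moment": the same for the moment, N m; "finger_gap": finger opening in mm.
Only numpy, scipy, OpenCV 4.12 (cv2) and the standard library are available. Lean on these libraries where they do the work, as an engineer would, in place of code of your own. Each camera call takes 0.05 s, during which the arm holds its last target. There are 200 camera calls.

## Working session

There is one attempt and no reset: what is moved stays moved. The work goes in short steps, Python scripts to look and compute and a shell command to move; the robot and the scene stay as the last step left them, time stands still between calls to the robot, and variables do not carry over. Pictures are saved under pics/ and viewed, about 8 in all and at most 12, crops included, and the job is handed in when it is done.

```bash
ls; mkdir -p pics; cat > h.py <<'E'
import numpy as np, cv2
from cell import read_state, cams, manip
def shot(name, fn):
    c=cams.get_calibration(name); im=np.asarray(cams.camera(name)); cv2.imwrite('pics/'+fn,im[:,:,::-1]); return im,c
def ray(c,uv,wrist=False):
    f=240/np.tan(np.radians(c['vertical_fov'])/2); R=np.array(c['R']);t=np.array(c['t'])
    d=np.array([uv[0]-c['cx'],uv[1]-c['cy']])/f
    if wrist:
        r=np.linalg.norm(d)+1e-9; v=np.r_[d/r*np.sin(r),np.cos(r)]
    else: v=np.r_[d,1]
    return -R.T@t, R.T@(v/np.linalg.norm(v))
def onz(c,uv,z,wrist=False):
    o,d=ray(c,uv,wrist); return (o+d*(z-o[2])/d[2]).round(1)
E
python3 - <<'E'
from h import *
s=read_state(); print(s)
a,c=shot('top','top1.png'); b,c2=shot('side','side1.png')
for x in (c,c2): print({k:np.round(v,3).tolist() for k,v in x.items()}, (-np.array(x['R']).T@np.array(x['t'])).round(0))
E
```

```text
pics
{'clock': 0.0, 'joints': array([ 1.07839894e+00,  3.00464012e-01,  1.52158355e+00,  1.27891085e-05,
        1.32070797e+00, -6.66036112e-02]), 'qd': array([ 3.92780926e-04,  1.33088002e-03,  3.25480981e-05, -3.02826783e-04,
        1.68172799e-03,  4.18268206e-04]), 'effort': array([ 8.91903583e-04, -5.31808662e+01, -3.52730048e+01,  7.08295754e-02,
        2.44613760e-02, -4.78972015e-05]), 'eef_pos': array([227.0317587 , 500.62335406, 173.28919815]), 'eef_rot': array([-3.14043318e+00, -8.97545706e-05,  2.71579566e+00]), 'wrist_force': array([-0.25335434, -0.93997314,  0.03176803]), 'moment': array([-0.02338957, -0.05242287,  0.00634995]), 'finger_gap': 94.20894725919786}
{'vertical_fov': 57.039, 'cx': 321.201, 'cy': 246.785, 'R': [[0.009, -1.0, 0.016], [-0.991, -0.011, -0.133], [0.133, -0.015, -0.991]], 't': [-11.249, 544.571, 1189.749]} [ 381.   12. 1252.]
{'vertical_fov': 46.53, 'cx': 327.571, 'cy': 239.217, 'R': [[0.999, -0.047, -0.017], [-0.04, -0.558, -0.829], [0.029, 0.828, -0.559]], 't': [-517.13, 74.91, 1310.874]} [  481. -1068.   787.]
```

View pics/top1.png

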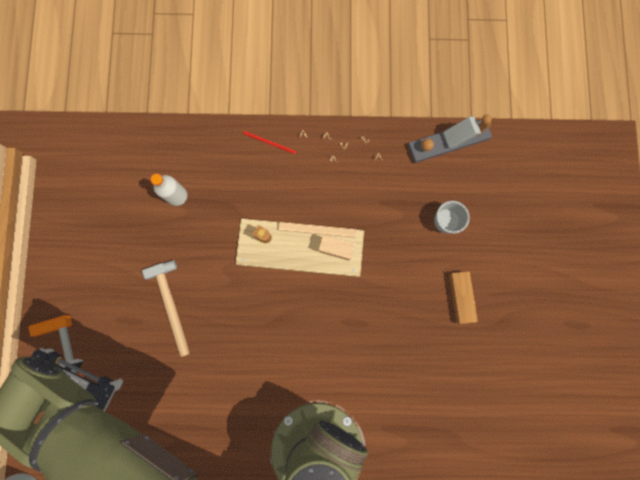

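View pics/side1.png

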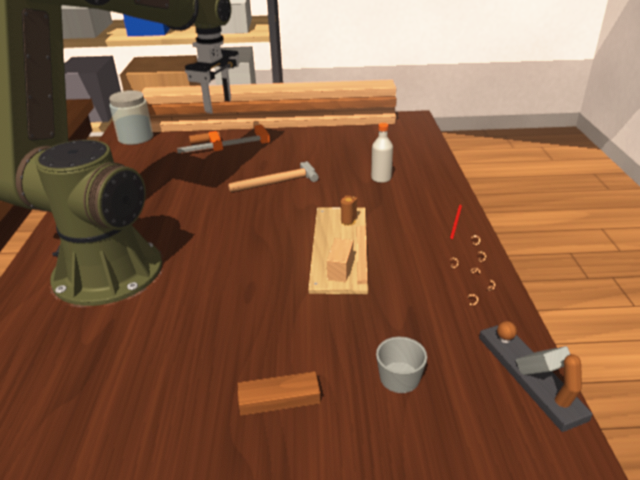

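The top view shows the board with corners at about (241,219), (364,229), (361,276) and (237,265). The fence is on its upper (world +x) side, the stop at (262,234) and the block near (335,246). I'll compute the frame and zoom.

```bash
python3 - <<'E'
from h import *
c=cams.get_calibration('top'); im=cv2.imread('pics/top1.png')
for n,p,z in [('bLt',(241,219),12),('bRt',(364,229),12),('bRb',(361,275),12),('bLb',(237,264),12),('stopTop',(263,233),75),('fenceL',(279,223),24),('fenceR',(355,229),24),('fenceLlow',(279,230),24),('fenceRlow',(355,236),24)]: print(n,onz(c,p,z))
cr=im[205:290,225:375]; cv2.imwrite('pics/topc.png',cv2.resize(cr,None,fx=5.3,fy=5.3,interpolation=cv2.INTER_CUBIC))
E
```

```text
bLt [625.2 223.2  12. ]
bRt [ 600.5 -127.6   12. ]
bRb [ 469.2 -118.6   12. ]
bLb [496.5 230.1  12. ]
stopTop [575.2 152.1  75. ]
fenceL [612.7 113.9  24. ]
fenceR [ 598.1 -100.7   24. ]
fenceLlow [592.6 113.5  24. ]
fenceRlow [ 578.1 -100.7   24. ]
```

View pics/topc.png

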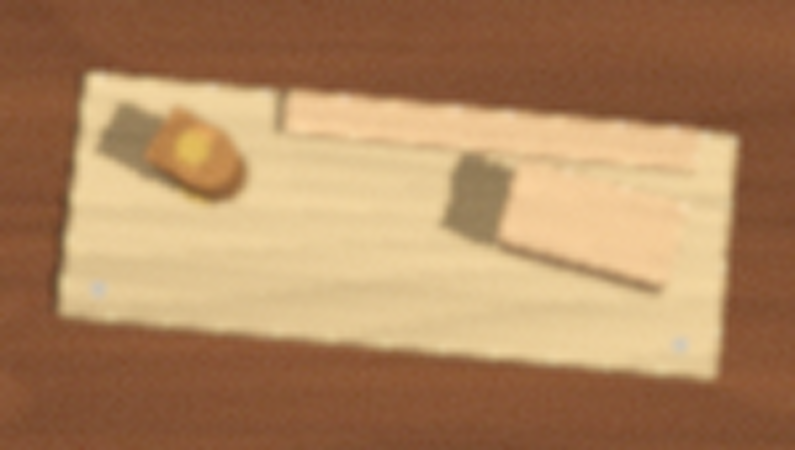

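```bash
cat >> h.py <<'E'
def go(x,y,z,yawdeg):
    "print needed shift (m) and turn (deg) in tool axes to TCP x,y,z, yaw"
    from scipy.spatial.transform import Rotation as Ro
    s=read_state(); R=Ro.from_euler('xyz',s['eef_rot']).as_matrix()
    d=R.T@(np.array([x,y,z])-s['eef_pos'])/1000
    t=-((yawdeg-np.degrees(s['eef_rot'][2])+180)%360-180)
    print('t',round(s['clock'],2),'pos',s['eef_pos'].round(1),'yaw',np.degrees(s['eef_rot'][2]).round(1),'j',s['joints'].round(2),'F',s['wrist_force'].round(1),'Mz',s['moment'].round(3),'gap',round(s['finger_gap'],1),'SHIFT',d.round(4),'TURN',round(t,1))
E
python3 -m handwheel '[[-0.06,-0.02,-0.003,-10],[-0.12,-0.043,-0.005,-20],[-0.17,-0.065,-0.01,-30],[-0.23,-0.087,-0.01,-40],[-0.28,-0.105,-0.012,-50]]'
python3 -c "
from h import *
go(574,153,200,240.6)"
```

```text
clock: 0.72
eef_pos: [429.5, 298.4, 184.9]
eef_rot: [-3.141, -0.001, -2.725]
wrist_force: [0.5, 0.4, -0.2]
finger_gap: 93.8
t 0.72 pos [429.5 298.4 184.9] yaw -156.1 j [ 0.54  0.23  1.58 -0.    1.33 -1.45] F [ 0.5  0.4 -0.2] Mz [ 0.119 -0.019  0.012] gap 93.8 SHIFT [-0.0733 -0.1915 -0.0151] TURN -36.7
```

```bash
python3 -m handwheel '[[-0.02,-0.05,-0.004,-9],[-0.04,-0.1,-0.008,-18],[-0.06,-0.15,-0.012,-28],[-0.073,-0.1915,-0.015,-36.7],[-0.073,-0.1915,-0.015,-36.7]]'
python3 -c "
from h import *
go(574,153,200,240.6)
im,c=shot('wrist','w1.png'); print(c['vertical_fov'],c['cx'],c['cy'],np.round(c['R'],3),(-np.array(c['R']).T@np.array(c['t'])).round(1))"
```

```text
clock: 1.35
eef_pos: [574.9, 150.7, 199.2]
eef_rot: [3.141, -0.002, -2.085]
wrist_force: [-0.2, 0.3, -0.2]
finger_gap: 94.0
t 1.35 pos [574.9 150.7 199.2] yaw -119.5 j [ 0.2   0.38  1.35 -0.    1.41 -2.43] F [-0.2  0.3 -0.2] Mz [ 0.069  0.037 -0.   ] gap 94.0 SHIFT [-0.0016  0.002  -0.0008] TURN -0.1
65.70646984690485 318.34694631804916 240.2056759800833 [[-0.87   0.492  0.001]
 [ 0.474  0.838  0.271]
 [ 0.133  0.236 -0.962]] [535.   81.1 410.4]
```

View pics/w1.png

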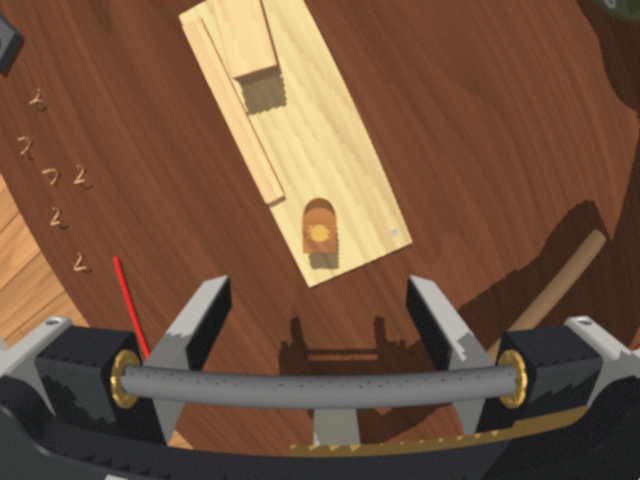

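The wrist view shows the stop at about (320,232) with its flat face down and rounded back up, squared to the jaws. The fence runs from (190,25) to (275,200) and the block end is near (255,75). I'll zoom for exact edges.

```bash
python3 - <<'E'
import cv2
im=cv2.imread('pics/w1.png')
cv2.imwrite('pics/w1c.png',cv2.resize(im[160:295,240:420],None,fx=4.4,fy=4.4,interpolation=cv2.INTER_CUBIC))
E
```

```text
(no output)
```

View pics/w1c.png

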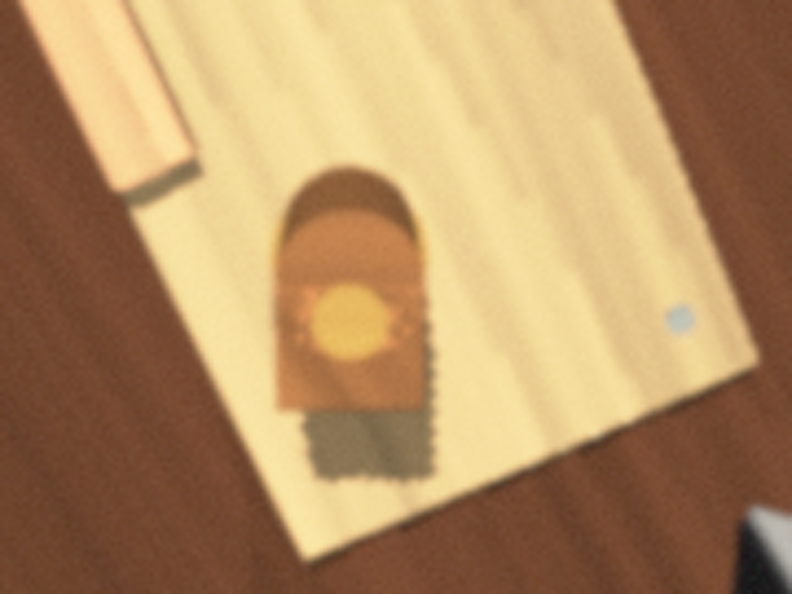

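```bash
cat >> h.py <<'E'
import json
def stopdir(c,a,b,w=True,z=76):
    A,B=onz(c,a,z,w),onz(c,b,z,w); d=A-B; print(A,B,'len',np.linalg.norm(d),'ang',np.degrees(np.arctan2(d[1],d[0])).round(1)%180); return A,B
E
python3 - <<'E'
from h import *
# restore calibration for w1: arm has not moved since
c=cams.get_calibration('wrist')
P=lambda x,y:(240+x/4.4-.4,160+y/4.4-.4)
stopdir(c,P(277,410),P(424,410)); print('axis',onz(c,P(350,322),76,1))
for n,p,z in [('fence in',P(193,157),24),('fence out',P(118,192),24),('bd1',P(305,562),12),('bd2',P(757,362),12),('fenceoutfar',(198,19),24),('fence in b',P(125,0),24),('bdR',P(612,0),12),('blkEndL',(234,77),67),('blkEndR',(277,66),67),('blk far L',(214,10),67),('blk far R',(265,0),67)]: print(n,onz(c,p,z,1))
E
```

```text
[599.5 168.   76. ] [572.  183.6  76. ] len 31.616609558901153 ang 150.4
axis [576.2 158.7  76. ]
fence in [595.3 116.5  24. ]
fence out [615.4 114.7  24. ]
bd1 [626.9 224.4  12. ]
bd2 [497.8 234.5  12. ]
fenceoutfar [578.2 -99.9  24. ]
fence in b [590.1  75.8  24. ]
bdR [488.5 134.1  12. ]
blkEndL [572.1  -7.6  67. ]
blkEndR [533.    4.8  67. ]
blk far L [555.8 -78.5  67. ]
blk far R [510.2 -59.6  67. ]
```

```bash
python3 -c "
from h import *
go(576,158.3,46,240.4)"
```

```text
t 1.4 pos [574.  152.  199.2] yaw -119.6 j [ 0.2   0.38  1.35 -0.    1.41 -2.43] F [-0.1  1.  -0.2] Mz [ 0.068  0.059 -0.018] gap 94.2 SHIFT [-0.0068  0.0012  0.1532] TURN 0.0
```

```bash
python3 -m handwheel '[[-0.007,0.001,0.04,0],[-0.007,0.001,0.08,0],[-0.007,0.001,0.12,0],[-0.007,0.001,0.14,0],[-0.007,0.001,0.153,0]]'
python3 -m handwheel '[[0,0,0,0],[0,0,0,0],[0,0,0,0],[0,0,0,0]]' 0.6 15
python3 -c "
from h import *
go(576,158.3,46,240.4)"
```

```text
clock: 2.02
eef_pos: [575.4, 159.3, 45.3]
eef_rot: [3.14, -0.003, -2.087]
wrist_force: [1.0, -0.8, -0.9]
finger_gap: 94.3
clock: 2.52
eef_pos: [575.6, 159.3, 45.8]
eef_rot: [3.14, -0.002, -2.087]
wrist_force: [0.3, -0.3, 0.2]
finger_gap: 57.4
t 2.52 pos [575.6 159.3  45.8] yaw -119.6 j [ 0.21  0.53  1.5  -0.    1.11 -2.42] F [ 0.3 -0.3  0.2] Mz [ 0.1    0.077 -0.034] gap 57.4 SHIFT [ 0.0007 -0.0009 -0.0002] TURN 0.0
```

```bash
python3 -m handwheel '[[0,0,0,0],[0,0,0,0],[0,0,0,0],[0,0,0,0]]' 0.9 15
python3 -c "
from h import *
go(576,158.3,46,240.4)"
```

```text
clock: 3.02
eef_pos: [575.8, 159.3, 45.9]
eef_rot: [3.14, -0.002, -2.087]
wrist_force: [0.2, 0.1, 0.9]
finger_gap: 17.1
t 3.02 pos [575.8 159.3  45.9] yaw -119.6 j [ 0.21  0.53  1.5  -0.    1.11 -2.42] F [0.2 0.1 0.9] Mz [ 0.056 -0.108  0.031] gap 17.1 SHIFT [ 0.0008 -0.0007 -0.0001] TURN 0.0
```

```bash
python3 -c "
from h import *
shot('wrist','w2.png')"
```

```text
(no output)
```

View pics/w2.png

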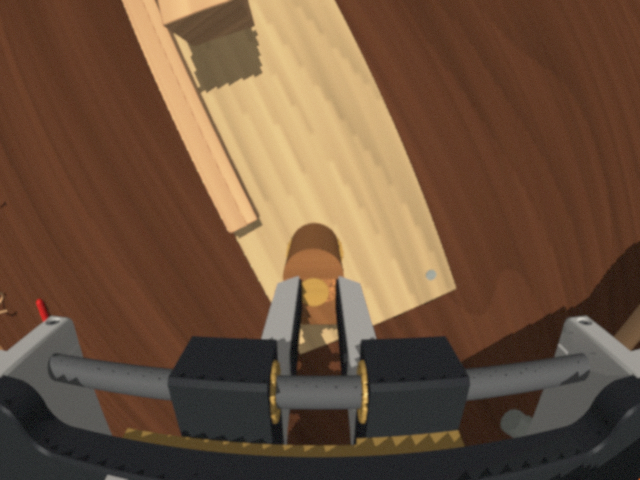

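```bash
cat >> h.py <<'E'
def proj(c,X):
    f=240/np.tan(np.radians(c['vertical_fov'])/2); v=np.array(c['R'])@np.array(X)+np.array(c['t'])
    th=np.arctan2(np.hypot(v[0],v[1]),v[2]); h=np.hypot(v[0],v[1])+1e-9
    return (f*th*v[0]/h+c['cx'],f*th*v[1]/h+c['cy'])
E
python3 - <<'E'
from h import *
c=cams.get_calibration('wrist'); s=read_state()
print((-np.array(c['R']).T@np.array(c['t'])).round(1))
p=s['eef_pos']
for dz in (-8,0,11,30,60,90): print(dz,proj(c,p+[0,0,dz]))
print(onz(c,(316,292),76,1),onz(c,(316,292),40,1))
for q in ((284,275),(343,275)): print(onz(c,q,76,1),onz(c,q,45,1))
f=proj(c,(595.3,116.5,24)); print('fence corner expected',f)
E
```

```text
[535.8  89.7 257.1]
-8 (np.float64(317.44992684716385), np.float64(268.42844131251115))
0 (np.float64(317.430766101575), np.float64(272.954261689895))
11 (np.float64(317.4023936730787), np.float64(279.6895588623875))
30 (np.float64(317.34701077003206), np.float64(292.955370053111))
60 (np.float64(317.2387293990713), np.float64(319.3664127839265))
90 (np.float64(317.0952799285686), np.float64(355.4040451751457))
[576.1 158.4  76. ] [584.1 172.1  40. ]
[585.9 141.8  76. ] [594.4 150.7  45. ]
[559.1 157.   76. ] [563.  168.5  45. ]
fence corner expected (np.float64(258.66037060331826), np.float64(220.77308376717295))
```

The view shows fingers (inner edges at about x=299 and 340, tips at row 278) overlapping the post top (disc at (316,292)). The tips may be sitting above the post, which disagrees with the stated tool length. A side view will check that.

```bash
python3 - <<'E'
from h import *
im,c=shot('side','s2.png')
f=240/np.tan(np.radians(c['vertical_fov'])/2)
def pp(X):
    v=np.array(c['R'])@np.array(X)+np.array(c['t']); return (f*v[:2]/v[2]+[c['cx'],c['cy']]).round(1)
p=read_state()['eef_pos']
for dz in (-8,0,11,30,50): print(dz,pp(p+[0,0,dz]))
print('post foot/top',pp([576,158.3,18]),pp([576,158.3,76]))
cv2.imwrite('pics/s2c.png',cv2.resize(im[130:260,270:420,::-1],None,fx=4.6,fy=4.6,interpolation=cv2.INTER_CUBIC))
E
```

```text
-8 [346.9 212.6]
0 [346.9 210. ]
11 [346.9 206.3]
30 [346.9 199.8]
50 [347.  192.9]
post foot/top [347.  219.4] [347.1 200. ]
```

View pics/s2c.png

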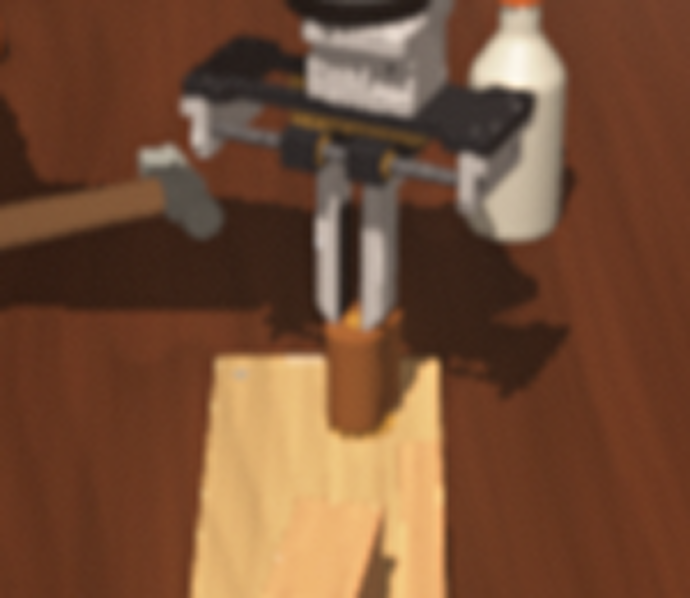

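The side crop shows the fingertips just at the post's top (crop (370,325)). The true tips are therefore about 40 mm higher than the stated TCP offset implies, as the wrist view also suggested. I'll open, go 38 mm lower in guarded steps, and close again.

```bash
python3 -m handwheel '[[0,0,0,0],[0,0,-0.003,0],[0,0,-0.003,0],[0,0,-0.003,0],[0,0,-0.003,0]]' 0.2 15
python3 -m handwheel '[[0,0,0.003,0],[0,0,0.01,0],[0,0,0.017,0],[0,0,0.02,0]]'
python3 -m handwheel '[[0,0,0.007,0],[0,0,0.015,0],[0,0,0.02,0],[0,0,0.021,0]]'
python3 -m handwheel '[[0,0,0,0],[0,0,0,0],[0,0,0,0],[0,0,0,0],[0,0,0,0]]' 0.9 15
python3 -c "
from h import *
go(576,158.3,8,240.4)"
```

```text
clock: 3.75
eef_pos: [575.7, 159.3, 48.8]
eef_rot: [3.14, -0.002, -2.087]
wrist_force: [1.4, 0.6, 0.1]
finger_gap: 57.6
clock: 4.25
eef_pos: [575.3, 159.2, 28.0]
eef_rot: [3.14, -0.003, -2.087]
wrist_force: [0.5, -0.3, -0.9]
finger_gap: 75.0
clock: 4.75
eef_pos: [575.1, 159.2, 6.6]
eef_rot: [3.139, -0.003, -2.087]
wrist_force: [-0.7, -0.3, 0.1]
finger_gap: 75.5
clock: 5.38
eef_pos: [577.1, 158.1, 7.2]
eef_rot: [-3.139, -0.002, -2.087]
wrist_force: [11.6, -6.8, -6.1]
finger_gap: 32.4
t 5.38 pos [577.1 158.1   7.2] yaw -119.6 j [ 0.21  0.59  1.53 -0.    1.03 -2.42] F [11.6 -6.8 -6.1] Mz [-1.294 -2.12   0.056] gap 32.4 SHIFT [ 0.0004  0.001  -0.0008] TURN 0.0
```

```bash
python3 -m handwheel '[[0,0,0,0],[0,0,0,0]]' 0.9 50
python3 -m handwheel '[[0,0,0,0],[0,0,0,0]]'
python3 -c "
from h import *
go(576,158.3,8,240.4)"
```

```text
clock: 5.62
eef_pos: [577.6, 157.7, 7.3]
eef_rot: [-3.138, -0.002, -2.087]
wrist_force: [5.3, -2.4, -3.8]
finger_gap: 31.5
clock: 5.88
eef_pos: [577.7, 157.7, 7.3]
eef_rot: [-3.138, -0.001, -2.087]
wrist_force: [3.3, -1.8, -2.0]
finger_gap: 31.7
t 5.88 pos [577.7 157.7   7.3] yaw -119.6 j [ 0.21  0.59  1.53 -0.    1.03 -2.42] F [ 3.3 -1.8 -2. ] Mz [-0.197 -0.484  0.026] gap 31.7 SHIFT [ 0.0004  0.0018 -0.0007] TURN 0.0
```

```bash
python3 -m handwheel '[[0,0,0.0002,8],[0,0,0.0004,16],[0,0,0.0005,24],[0,0,0.0007,32],[0,0,0.0008,40]]'
python3 -c "
from h import *
go(577.7,157.7,6.5,-159.6)"
```

```text
clock: 6.5
eef_pos: [577.9, 157.8, 6.6]
eef_rot: [-3.138, 0.002, -2.789]
wrist_force: [3.4, -1.7, -1.6]
finger_gap: 31.9
t 6.5 pos [577.9 157.8   6.6] yaw -159.8 j [ 0.21  0.59  1.53 -0.    1.03 -1.71] F [ 3.4 -1.7 -1.6] Mz [-0.109 -0.638  0.283] gap 31.9 SHIFT [0.0002 0.     0.0001] TURN -0.2
```

```bash
python3 -m handwheel '[[0,0,0.0002,8],[0,0,0.0004,16],[0,0,0.0005,24],[0,0,0.0007,32],[0,0,0.0008,40]]'
python3 -m handwheel '[[0,0,0.0002,8],[0,0,0.0004,16],[0,0,0.0005,24],[0,0,0.0007,32],[0,0,0.0008,40]]'
python3 -c "
from h import *
go(577.7,157.7,5.,85.8)"
```

```text
clock: 7.12
eef_pos: [578.1, 157.7, 5.8]
eef_rot: [-3.14, 0.004, 2.792]
wrist_force: [3.9, -1.9, -3.2]
finger_gap: 31.6
clock: 7.75
eef_pos: [578.2, 157.6, 5.0]
eef_rot: [3.14, 0.005, 2.089]
wrist_force: [2.8, -2.4, -2.2]
finger_gap: 31.8
t 7.75 pos [578.2 157.6   5. ] yaw 119.7 j [ 0.21  0.59  1.53 -0.01  1.02 -0.31] F [ 2.8 -2.4 -2.2] Mz [-0.464 -0.713  0.28 ] gap 31.8 SHIFT [ 0.0004 -0.0004 -0.    ] TURN 33.9
```

```bash
python3 -m handwheel '[[0,0,0.0002,9],[0,0,0.0004,18],[0,0,0.0006,27],[0,0,0.0007,34],[0,0,0.0007,36]]'
python3 -c "
from h import *
go(577.7,157.7,4.3,85.8)"
python3 -m handwheel '[[0,0,0,0],[0,0,0,0]]'
python3 -c "
from h import *
go(577.7,157.7,4.3,85.8)
for i in range(4): cams.camera('wrist'); print(read_state()['moment'][2])"
```

```text
clock: 8.38
eef_pos: [578.1, 157.4, 4.2]
eef_rot: [3.137, 0.004, 1.46]
wrist_force: [2.3, -3.5, -3.0]
finger_gap: 31.5
t 8.38 pos [578.1 157.4   4.2] yaw 83.7 j [ 0.21  0.59  1.53 -0.01  1.02  0.32] F [ 2.3 -3.5 -3. ] Mz [-0.646 -0.434  0.318] gap 31.5 SHIFT [ 0.0002 -0.0005 -0.0001] TURN -2.1
clock: 8.62
eef_pos: [578.1, 157.4, 4.2]
eef_rot: [3.138, 0.004, 1.462]
wrist_force: [3.2, -2.6, -2.0]
finger_gap: 31.8
t 8.62 pos [578.1 157.4   4.2] yaw 83.8 j [ 0.21  0.59  1.53 -0.01  1.02  0.32] F [ 3.2 -2.6 -2. ] Mz [-0.537 -0.5    0.321] gap 31.8 SHIFT [ 0.0003 -0.0005 -0.0001] TURN -2.0
0.36511303308083765
0.27265834448499243
0.3320420590243064
0.2731146292030989
```

```bash
python3 -m handwheel '[[0,0,0,2.3],[0,0,0.0001,4.5],[0,0,0.0001,4.5],[0,0,0.0001,4.5]]'
python3 -c "
from h import *
go(577.7,157.7,4.3,85.8)"
python3 -m handwheel '[[0,0,0,0],[0,0,0,0],[0,0,0,0],[0,0,0,0],[0,0,0,0]]' 0.1 50
python3 -c "
from h import *
go(577.7,157.7,4.3,85.8)"
```

```text
clock: 9.32
eef_pos: [578.1, 157.4, 4.1]
eef_rot: [3.137, 0.004, 1.384]
wrist_force: [2.4, -2.9, -1.9]
finger_gap: 31.9
t 9.32 pos [578.1 157.4   4.1] yaw 79.3 j [ 0.21  0.59  1.53 -0.01  1.02  0.4 ] F [ 2.4 -2.9 -1.9] Mz [-0.565 -0.471  0.327] gap 31.9 SHIFT [ 0.0002 -0.0005 -0.0002] TURN -6.5
clock: 9.95
eef_pos: [578.1, 157.4, 4.1]
eef_rot: [3.137, 0.003, 1.384]
wrist_force: [-1.1, 0.8, -0.1]
finger_gap: 78.4
t 9.95 pos [578.1 157.4   4.1] yaw 79.3 j [ 0.21  0.59  1.53 -0.01  1.02  0.4 ] F [-1.1  0.8 -0.1] Mz [-0.09   0.054  0.003] gap 78.4 SHIFT [ 0.0002 -0.0005 -0.0002] TURN -6.5
```

```bash
python3 -m handwheel '[[0,0,-0.03,0],[0,0,-0.07,0],[0,0,-0.12,0],[0,0,-0.16,0],[0,0,-0.16,0]]'
python3 - <<'E'
from h import *
im,c=shot('wrist','w3.png'); np.savez('c3.npz',**{k:np.array(v) for k,v in c.items()})
u,v=[int(a) for a in proj(c,(577,157.7,60))]; print(u,v)
x0,y0=max(u-100,0),max(v-80,0); print(x0,y0)
cv2.imwrite('pics/w3c.png',cv2.resize(im[y0:y0+150,x0:x0+200,::-1],None,fx=4,fy=4,interpolation=cv2.INTER_CUBIC))
E
```

```text
clock: 10.58
eef_pos: [578.8, 158.4, 167.4]
eef_rot: [3.132, 0.001, 1.384]
wrist_force: [0.4, -0.3, -0.2]
finger_gap: 84.5
316 228
216 148
```

View pics/w3c.png

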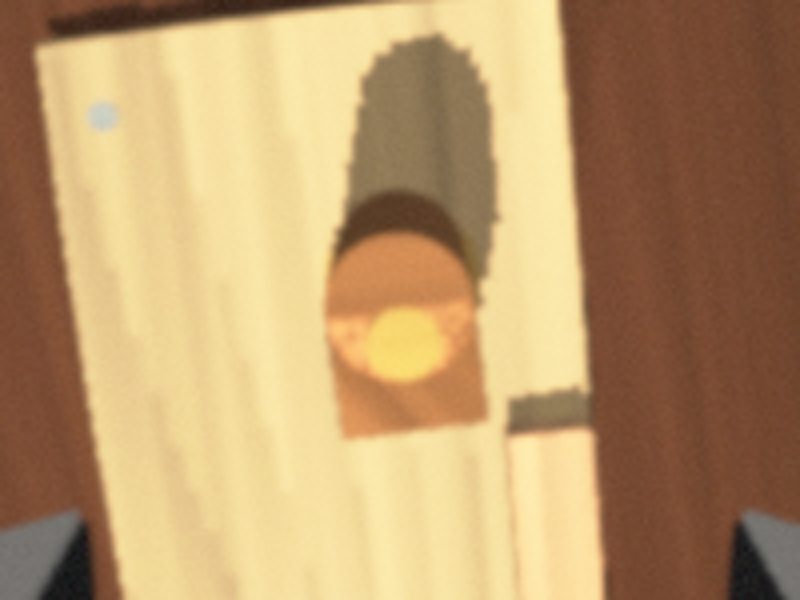

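The crop shows the flat face edge from (345,438) to (488,417), the fence's end at (510,433)–(592,428), and the board edges. I'll fit these edges numerically.

```bash
python3 - <<'E'
from h import *
c=dict(np.load('c3.npz')); im=cv2.imread('pics/w3.png').astype(float)
hsv=cv2.cvtColor(im.astype(np.uint8),cv2.COLOR_BGR2HSV)
P=lambda x,y:(216+x/4-.375,148+y/4-.375)
B=im[:,:,0]
def subedge(a): # strongest gradient, subpixel
    g=np.abs(np.diff(a)); i=int(g.argmax()); w=g[max(i-2,0):i+3]; return (np.arange(max(i-2,0),max(i-2,0)+len(w))*w).sum()/w.sum()+.5
def fit(pts,z):
    W=np.array([onz(c,p,z,1)[:2] for p in pts]); 
    for _ in range(3):
        m=W.mean(0); u=np.linalg.svd(W-m)[2][0]; r=(W-m)@[-u[1],u[0]]; W=W[np.abs(r)<=max(1.5*r.std(),.15)]
    return np.degrees(np.arctan2(u[1],u[0]))%180,m.round(1),r.std().round(2),len(W)
# face edge: columns
cols=range(int(P(355,0)[0]),int(P(478,0)[0])+1)
f=[]
for u in cols:
    v0=int(P(0,400)[1]); a=B[v0:v0+14,u]; f.append((u,v0+subedge(a)))
print('face',fit(f,73))
# board right (x+) edge  rows
r=[]
for v in range(int(P(0,30)[1]),int(P(0,370)[1])):
    u0=int(P(540,0)[0]); a=B[v,u0:u0+18]; r.append((u0+subedge(a),v))
print('board fence side',fit(r,12))
l=[]
for v in range(int(P(0,80)[1]),int(P(0,420)[1])):
    uu=P(38+(v-int(P(0,45)[1]))*4*0.155,0)[0]; u0=int(uu)-9; a=B[v,u0:u0+18]; l.append((u0+subedge(a),v))
print('board free side',fit(l,12))
e=[]
for u in range(int(P(70,0)[0]),int(P(540,0)[0])):
    vv=P(0,45-(u-int(P(38,0)[0]))*4*0.09)[1]; v0=int(vv)-5; v0=max(v0,0); a=B[v0:v0+11,u]; e.append((u,v0+subedge(a)))
print('board end',fit(e,12))
print('corners',onz(c,P(345,438),73,1),onz(c,P(488,417),73,1),'axis',onz(c,P(403,344),73,1),'fence end in',onz(c,P(510,433),24,1))
# long-baseline fence inner edge over the full wrist picture: save
print(onz(c,P(512,440),24,1),onz(c,P(527,596),24,1),onz(c,P(592,430),24,1),onz(c,P(603,596),24,1))
E
```

```text
face (np.float64(176.70980773871938), array([576.3, 137. ]), np.float64(0.09), 26)
board fence side (np.float64(85.07247083407212), array([623.2, 169. ]), np.float64(0.08), 63)
board free side (np.float64(85.10966897607415), array([493.7, 182.1]), np.float64(0.1), 57)
board end (np.float64(175.02671346935088), array([567.6, 228.1]), np.float64(0.07), 105)
corners [560.5 138.2  73. ] [591.8 137.1  73. ] axis [576.8 156.6  73. ] fence end in [596.6 115.8  24. ]
[596.8 113.8  24. ] [593.6  70.4  24. ] [617.2 112.6  24. ] [613.3  66.3  24. ]
```

The fence direction is consistent from three edges, at yaw −4.93°. The stop stands at −3.3°, about 1.6° short. Spring-back was 7.4°, which matches 0.33 N·m × 0.4. I'll regrip and trim to a held yaw of 77.6°.

```bash
python3 -c "
from h import *
go(578,157.5,4.1,86.7)"
```

```text
t 10.62 pos [577.9 158.2 164.9] yaw 79.3 j [ 0.21  0.41  1.39 -0.    1.33  0.4 ] F [-0.6  0.3 -0.1] Mz [-0.006  0.068 -0.039] gap 84.5 SHIFT [-0.0002 -0.0008  0.1608] TURN -7.4
```

```bash
python3 -m handwheel '[[0,-0.0008,0.04,-4],[0,-0.0008,0.09,-7.4],[0,-0.0008,0.13,-7.4],[0,-0.0008,0.155,-7.4],[0,-0.0008,0.161,-7.4]]'
python3 -m handwheel '[[0,0,0,0],[0,0,0,0],[0,0,0,0],[0,0,0,0],[0,0,0,0]]' 0.9 15
python3 -m handwheel '[[0,0,0,0],[0,0,0,0],[0,0,0,0]]' 0.9 50
python3 -c "
from h import *
go(578,157.5,4.1,77.6)"
```

```text
clock: 11.25
eef_pos: [576.2, 157.3, 1.0]
eef_rot: [3.141, 0.005, 1.513]
wrist_force: [-0.4, -0.4, 1.7]
finger_gap: 84.8
clock: 11.88
eef_pos: [576.3, 157.3, 1.3]
eef_rot: [3.14, 0.005, 1.513]
wrist_force: [-0.3, 0.5, 0.9]
finger_gap: 38.3
clock: 12.25
eef_pos: [577.6, 157.3, 1.7]
eef_rot: [3.137, 0.004, 1.513]
wrist_force: [7.9, -0.3, -2.3]
finger_gap: 31.6
t 12.25 pos [577.6 157.3   1.7] yaw 86.7 j [ 0.21  0.59  1.53 -0.01  1.02  0.27] F [ 7.9 -0.3 -2.3] Mz [-0.181 -1.315  0.076] gap 31.6 SHIFT [ 0.0003  0.0004 -0.0024] TURN 9.1
```

```bash
python3 -m handwheel '[[0,0,0,3],[0,0,0.0001,6],[0,0,0.0001,9.1],[0,0,0.0001,9.2],[0,0,0.0001,9.2]]'
python3 -c "
from h import *
go(578,157.5,4.1,77.6)"
```

```text
clock: 12.88
eef_pos: [577.8, 157.3, 1.7]
eef_rot: [3.136, 0.003, 1.353]
wrist_force: [2.1, -0.1, -1.2]
finger_gap: 31.6
t 12.88 pos [577.8 157.3   1.7] yaw 77.5 j [ 0.21  0.59  1.53 -0.01  1.02  0.43] F [ 2.1 -0.1 -1.2] Mz [-0.003 -0.215  0.281] gap 31.6 SHIFT [ 0.0003  0.0002 -0.0024] TURN -0.1
```

```bash
python3 -m handwheel '[[0,0,0,0],[0,0,0,0],[0,0,0,0],[0,0,0,0],[0,0,0,0]]' 0.1 30
python3 -m handwheel '[[0,0,-0.03,0],[0,0,-0.07,0],[0,0,-0.12,0],[0,0,-0.17,0],[0,0,-0.22,0]]'
python3 -c "
from h import *
go(545,-20,230,85)"
```

```text
clock: 13.5
eef_pos: [577.7, 157.2, 1.6]
eef_rot: [3.136, 0.003, 1.353]
wrist_force: [-0.7, -0.3, 0.3]
finger_gap: 78.2
clock: 14.12
eef_pos: [576.5, 158.2, 223.4]
eef_rot: [3.136, 0.003, 1.353]
wrist_force: [0.9, -0.3, 0.5]
finger_gap: 84.8
t 14.12 pos [576.5 158.2 223.4] yaw 77.5 j [ 0.21  0.38  1.31 -0.01  1.46  0.43] F [ 0.9 -0.3  0.5] Mz [-0.058  0.056 -0.032] gap 84.8 SHIFT [-0.1808  0.0077 -0.006 ] TURN -7.5
```

```bash
python3 -m handwheel '[[-0.045,0.002,-0.006,-2],[-0.1,0.004,-0.006,-4],[-0.15,0.006,-0.006,-6],[-0.181,0.0075,-0.006,-7.5],[-0.181,0.0075,-0.006,-7.5]]'
python3 - <<'E'
from h import *
go(545,-20,230,85)
im,c=shot('wrist','w4.png'); np.savez('c4.npz',**{k:np.array(v) for k,v in c.items()})
print([np.round(proj(c,p)) for p in [(577,157.5,72),(575.6,137.6,72),(596,115.5,24),(577.2,-103.5,24)]])
cv2.imwrite('pics/w4b.png',cv2.resize(im[:330,130:530,::-1],None,fx=1.8,fy=1.8,interpolation=cv2.INTER_CUBIC))
E
```

```text
clock: 14.75
eef_pos: [544.5, -21.7, 230.2]
eef_rot: [3.136, 0.004, 1.482]
wrist_force: [0.2, 0.8, -0.6]
finger_gap: 84.8
t 14.75 pos [544.5 -21.7 230.2] yaw 84.9 j [-0.1   0.25  1.46 -0.    1.43 -0.02] F [ 0.2  0.8 -0.6] Mz [ 0.007  0.102 -0.064] gap 84.8 SHIFT [0.0018 0.0004 0.0002] TURN -0.1
[array([335.,  36.]), array([336.,  55.]), array([354.,  82.]), array([351., 270.])]
```

View pics/w4b.png

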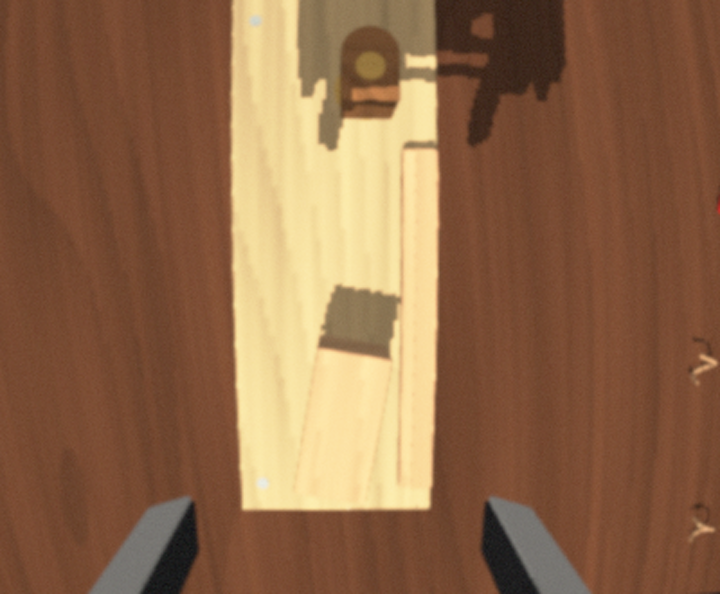

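The view shows the stop square at the top (face near row 100–117), the fence's inner edge at x≈401, and the block with its stop-side top edge (319,346)–(390,357) and sides down to about (297,490) and (366,500). I'll compute the block pose.

```bash
python3 - <<'E'
from h import *
c=dict(np.load('c4.npz'))
P=lambda x,y:(130+x/1.8-.22,y/1.8-.22)
A=onz(c,P(319,346),67,1);B=onz(c,P(390,357),67,1);C=onz(c,P(297,490),67,1);D=onz(c,P(366,500),67,1)
an=lambda d:np.degrees(np.arctan2(d[1],d[0])).round(1)
print(A,B,C,D,'w',np.linalg.norm(A-B),an(B-A),'side',an(A-C)-90,an(B-D)-90,np.linalg.norm(A-C))
th=np.radians((an(B-A)+an(A-C)-90+an(B-D)-90)/3); print('yaw',np.degrees(th)); y=np.array([-np.sin(th),np.cos(th)])
ctr=(A+B)[:2]/2-45*y; print('centre',ctr)
i1,i2=onz(c,P(403,150),24,1),onz(c,P(400,484),24,1); print('fence in',i1,i2,an(i1-i2)-90)
# stop face foot and top edge subpixel fits
im=cv2.imread('pics/w4.png').astype(float)
a,b=onz(c,P(343,117),15,1),onz(c,P(392,118),15,1); print('foot edge',a,b,an(b-a))
a,b=onz(c,P(354,101),72,1),onz(c,P(398,100),72,1); print('top edge',a,b,an(b-a))
go(ctr[0],ctr[1],100,np.degrees(th)+90)
cv2.imwrite('pics/w4d.png',cv2.resize(im[10:90,290:390].astype(np.uint8),None,fx=7,fy=7,interpolation=cv2.INTER_CUBIC))
E
```

```text
[535.   2.  67.] [574.5  -7.8  67. ] [513.4 -83.   67. ] [554.1 -93.2  67. ] w 40.69754292337561 -13.9 side -14.299999999999997 -13.400000000000006 87.70153932514526
yaw -13.866666666666667
centre [543.96515321 -46.58852343]
fence in [595.9 114.   24. ] [ 578.1 -101.3   24. ] -4.700000000000003
foot edge [561.4 139.5  15. ] [591.9 136.5  15. ] -5.6
top edge [566.6 137.3  72. ] [590.5 136.2  72. ] -2.6
t 14.8 pos [544.7 -20.5 230.2] yaw 84.9 j [-0.1   0.25  1.46 -0.    1.43 -0.01] F [ 0.6  0.5 -0.2] Mz [-0.051  0.071 -0.07 ] gap 84.5 SHIFT [-0.0255  0.0009  0.1303] TURN 8.8
```

View pics/w4d.png

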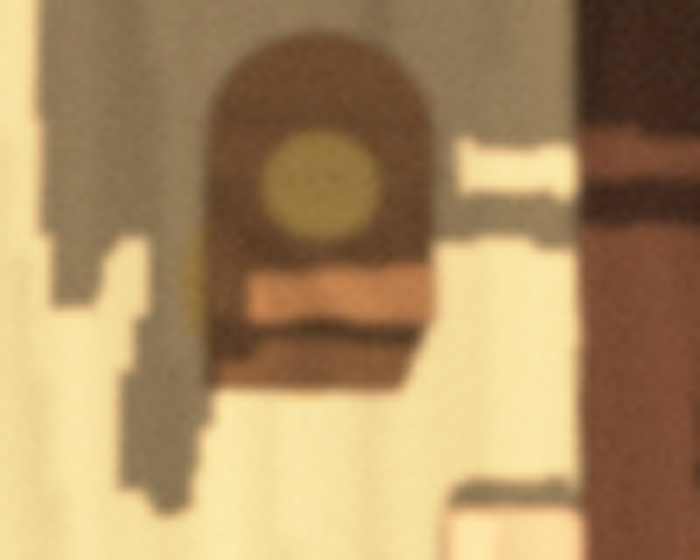

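```bash
python3 - <<'E'
from h import *
c=dict(np.load('c4.npz')); B=cv2.imread('pics/w4.png').astype(float)[:,:,0]
def sub(a): g=np.abs(np.diff(a)); i=int(g.argmax()); k=np.arange(max(i-1,0),min(i+2,len(g))); return (k*g[k]).sum()/g[k].sum()+.5
for n,u0,u1,v0,v1,z in [('foot',322,346,62,69,15),('fence end',356,371,79,84,24)]:
    W=np.array([onz(c,(u,v0+sub(B[v0:v1,u])),z,1)[:2] for u in range(u0,u1)])
    p=np.polyfit(W[:,0],W[:,1],1); print(n,np.degrees(np.arctan(p[0])),np.std(W[:,1]-np.polyval(p,W[:,0])),W.mean(0))
E
python3 -m handwheel '[[-0.0075,0,0.03,3],[-0.015,0.0005,0.07,6],[-0.0255,0.001,0.11,8.8],[-0.0255,0.001,0.13,8.8],[-0.0255,0.001,0.13,8.8]]' 0 15
python3 -c "
from h import *
go(544,-46.6,3,76.1)"
```

```text
foot -4.9049939877584094 0.17051601337154923 [576.06666667 137.525     ]
fence end -3.1315764536357995 0.06633158272423699 [606.4        114.57333333]
clock: 15.42
eef_pos: [543.5, -45.5, 99.1]
eef_rot: [3.139, 0.003, 1.33]
wrist_force: [-0.4, 0.3, -0.2]
finger_gap: 94.0
t 15.43 pos [543.5 -45.5  99.1] yaw 76.2 j [-0.15  0.36  1.62 -0.    1.16  0.09] F [-0.4  0.3 -0.2] Mz [-0.031  0.049  0.002] gap 94.0 SHIFT [-0.0006  0.0004  0.0961] TURN 0.1
```

The stop face now measures −4.9°, which is square to the fence at −4.9°. Next I'll grip the block.

```bash
python3 -m handwheel '[[0,0,0.03,0],[0,0,0.06,0],[0,0,0.08,0],[0,0,0.092,0],[0,0,0.096,0]]'
python3 -m handwheel '[[0,0,0,0],[0,0,0,0],[0,0,0,0],[0,0,0,0],[0,0,0,0]]' 0.8 12
python3 -c "
from h import *
go(571.7,92.7,3,85.1)"
```

```text
clock: 16.05
eef_pos: [544.1, -45.5, 3.4]
eef_rot: [3.138, 0.003, 1.33]
wrist_force: [0.5, -0.1, 0.1]
finger_gap: 93.9
clock: 16.68
eef_pos: [544.2, -45.5, 3.5]
eef_rot: [3.138, 0.003, 1.33]
wrist_force: [0.2, 0.8, 0.5]
finger_gap: 47.2
t 16.68 pos [544.2 -45.5   3.5] yaw 76.2 j [-0.15  0.49  1.69 -0.    0.96  0.09] F [0.2 0.8 0.5] Mz [-0.084  0.097  0.017] gap 47.2 SHIFT [ 0.1408 -0.0062  0.    ] TURN -8.9
```

```bash
python3 -m handwheel '[[0,0,0,0],[0,0,0,0],[0,0,0,0]]' 0.8 15
python3 -m handwheel '[[0,0,-0.002,0],[0,0,-0.003,0]]'
python3 -c "
from h import *
go(568,86,5,85.1)"
```

```text
clock: 17.05
eef_pos: [544.2, -45.6, 3.5]
eef_rot: [3.138, 0.003, 1.33]
wrist_force: [1.1, 0.1, 0.3]
finger_gap: 43.9
clock: 17.3
eef_pos: [544.1, -45.5, 6.5]
eef_rot: [3.138, 0.003, 1.33]
wrist_force: [0.1, 0.8, -0.9]
finger_gap: 44.2
t 17.3 pos [544.1 -45.5   6.5] yaw 76.2 j [-0.15  0.49  1.69 -0.    0.96  0.09] F [ 0.1  0.8 -0.9] Mz [-0.104  0.068 -0.006] gap 44.2 SHIFT [ 0.1334 -0.0082  0.0011] TURN -8.9
```

```bash
python3 -m handwheel '[[0.02,-0.001,0,-4],[0.05,-0.001,0,-8.9],[0.09,-0.004,0,-8.9],[0.12,-0.007,0,-8.9],[0.1334,-0.0082,0,-8.9]]'
python3 -m handwheel '[[0,0,0,0],[0,0,0.002,0],[0,0,0.002,0]]'
python3 -c "
from h import *
go(572,93,3.3,85.1)"
```

```text
clock: 17.92
eef_pos: [567.9, 88.1, 6.0]
eef_rot: [3.139, 0.004, 1.489]
wrist_force: [-0.1, -0.6, -1.1]
finger_gap: 43.9
clock: 18.3
eef_pos: [567.8, 87.3, 3.8]
eef_rot: [3.139, 0.004, 1.488]
wrist_force: [-0.5, -0.5, -0.8]
finger_gap: 44.2
t 18.3 pos [567.8  87.3   3.8] yaw 85.3 j [ 0.09  0.54  1.6  -0.    0.99  0.18] F [-0.5 -0.5 -0.8] Mz [-0.072  0.035  0.01 ] gap 44.2 SHIFT [0.0061 0.0037 0.0005] TURN 0.2
```

```bash
python3 -m handwheel '[[0,0,0.0006,0],[0,0.001,0.0006,0],[0,0.002,0.0006,0]]' 0.8 6
python3 -m handwheel '[[0,0.0005,0,0],[0,0.001,0,0]]'
python3 -m handwheel '[[0,0.0005,0,0],[0,0.001,0,0]]'
python3 -c "
from h import *
go(572,93,3.3,85.1)"
```

```text
clock: 18.68
eef_pos: [569.7, 86.9, 3.4]
eef_rot: [3.139, 0.004, 1.488]
wrist_force: [-3.2, -0.3, 5.0]
finger_gap: 44.0
clock: 18.92
eef_pos: [570.7, 86.8, 3.4]
eef_rot: [3.139, 0.004, 1.488]
wrist_force: [-2.3, -0.0, 4.2]
finger_gap: 44.2
clock: 19.18
eef_pos: [571.7, 86.8, 3.4]
eef_rot: [3.14, 0.004, 1.488]
wrist_force: [-4.9, 0.1, 4.6]
finger_gap: 44.2
t 19.18 pos [571.7  86.8   3.4] yaw 85.3 j [ 0.09  0.55  1.59 -0.    1.    0.17] F [-4.9  0.1  4.6] Mz [-0.007  1.059 -0.036] gap 44.2 SHIFT [ 0.0062 -0.0002  0.0001] TURN 0.2
```

```bash
python3 -m handwheel '[[0,0.0005,-0.0003,0],[0,0.0008,-0.0003,0]]'
python3 -m handwheel '[[0,0.0005,0,0],[0,0.0008,0,0]]'
python3 -c "
from h import *
go(572,93,3.3,85.1)"
```

```text
clock: 19.42
eef_pos: [571.9, 86.5, 3.4]
eef_rot: [3.141, 0.004, 1.488]
wrist_force: [-6.4, -2.1, 4.0]
finger_gap: 44.1
clock: 19.68
eef_pos: [571.9, 86.2, 3.4]
eef_rot: [-3.14, 0.005, 1.488]
wrist_force: [-10.1, -1.0, 8.1]
finger_gap: 44.0
t 19.68 pos [571.9  86.2   3.4] yaw 85.3 j [ 0.09  0.55  1.59 -0.01  1.    0.17] F [-10.1  -1.    8.1] Mz [-0.285  2.104  0.013] gap 44.0 SHIFT [ 0.0067 -0.0004  0.0001] TURN 0.2
```

```bash
python3 -m handwheel '[[0.001,0,-0.0003,0],[0.002,0,-0.0003,0],[0.003,0,-0.0003,0]]'
python3 -m handwheel '[[0.0005,0.0002,0,0],[0.001,0.0002,0,0],[0.0015,0.0002,0,0]]'
python3 -c "
from h import *
go(572,93,3.3,85.1)"
```

```text
clock: 20.05
eef_pos: [572.1, 89.3, 3.4]
eef_rot: [-3.14, 0.005, 1.488]
wrist_force: [-2.2, -1.0, -1.0]
finger_gap: 44.0
clock: 20.42
eef_pos: [572.2, 90.5, 3.5]
eef_rot: [-3.139, 0.006, 1.488]
wrist_force: [-3.2, -3.5, 1.9]
finger_gap: 43.9
t 20.43 pos [572.2  90.5   3.5] yaw 85.3 j [ 0.1   0.56  1.58 -0.01  1.01  0.18] F [-3.2 -3.5  1.9] Mz [-0.743  0.883 -0.016] gap 43.9 SHIFT [ 0.0025 -0.0004  0.0001] TURN 0.2
```

```bash
python3 -m handwheel '[[0.0004,0.0001,0,0],[0.0008,0.0001,0,0]]'
python3 -m handwheel '[[0.0004,0.0001,0,0],[0.0008,0.0001,0,0]]'
python3 -c "
from h import *
go(572,93,3.3,85.1)"
```

```text
clock: 20.68
eef_pos: [572.2, 90.9, 3.4]
eef_rot: [-3.139, 0.006, 1.488]
wrist_force: [-3.4, -4.3, 0.9]
finger_gap: 43.8
clock: 20.92
eef_pos: [572.3, 91.5, 3.5]
eef_rot: [-3.138, 0.006, 1.488]
wrist_force: [-3.5, -3.2, 3.2]
finger_gap: 44.0
t 20.93 pos [572.3  91.5   3.5] yaw 85.3 j [ 0.1   0.56  1.58 -0.01  1.01  0.18] F [-3.5 -3.2  3.2] Mz [-0.71   0.903 -0.005] gap 44.0 SHIFT [ 0.0014 -0.0004  0.0002] TURN 0.2
```

```bash
python3 -m handwheel '[[0,0,-0.0002,0],[0.0005,0,-0.0002,0],[0.0008,0,-0.0002,0]]' 0.8 18
python3 -m handwheel '[[0.0004,0,0,0],[0.0008,0,0,0]]'
python3 -c "
from h import *
go(572,93,3.3,85.1)"
```

```text
clock: 21.3
eef_pos: [572.3, 92.4, 3.6]
eef_rot: [-3.138, 0.006, 1.488]
wrist_force: [-1.3, -1.3, -2.1]
finger_gap: 44.0
clock: 21.55
eef_pos: [572.4, 93.2, 3.6]
eef_rot: [-3.139, 0.006, 1.488]
wrist_force: [-2.2, -1.7, -1.1]
finger_gap: 44.0
t 21.55 pos [572.4  93.2   3.6] yaw 85.3 j [ 0.1   0.56  1.58 -0.01  1.01  0.19] F [-2.2 -1.7 -1.1] Mz [-0.27   0.45  -0.007] gap 44.0 SHIFT [-0.0003 -0.0004  0.0003] TURN 0.2
```

Not in contact yet; it moves freely. I'll continue in small steps.

```bash
for i in 1 2; do python3 -m handwheel '[[0.0004,0,0,0],[0.0008,0,0,0]]' | grep -E 'pos|force'; done
python3 -c "
from h import *
go(572,93,3.3,85.1)"
```

```text
eef_pos: [572.4, 93.6, 3.6]
wrist_force: [-3.3, -6.3, 1.3]
eef_pos: [572.5, 93.6, 3.7]
wrist_force: [-3.3, -8.6, 0.7]
t 22.05 pos [572.5  93.6   3.7] yaw 85.3 j [ 0.1   0.56  1.58 -0.01  1.01  0.19] F [-3.3 -8.6  0.7] Mz [-1.715  0.754  0.029] gap 43.8 SHIFT [-0.0006 -0.0004  0.0004] TURN 0.2
```

```bash
python3 -m handwheel '[[0.0011,0.0002,0,0],[0.0011,0.0002,0,0],[0.0011,0.0002,0,0],[0.0011,0.0002,0,0],[0.0011,0.0002,0,0]]'
python3 -m handwheel '[[0,0,0,0],[0,0,0,0]]' 
python3 -m handwheel '[[0,0,0,0],[0,0,0,0],[0,0,0,0],[0,0,0,0]]' 0.5 10
python3 -c "
from h import *
go(572,93,3.3,85.1)"
```

```text
clock: 22.68
eef_pos: [572.4, 93.6, 3.8]
eef_rot: [-3.137, 0.01, 1.488]
wrist_force: [-5.5, -9.4, 1.4]
finger_gap: 43.7
clock: 22.92
eef_pos: [572.4, 93.4, 3.8]
eef_rot: [-3.137, 0.01, 1.488]
wrist_force: [-3.4, -4.5, 0.2]
finger_gap: 43.9
clock: 23.42
eef_pos: [572.5, 93.5, 3.8]
eef_rot: [-3.138, 0.01, 1.488]
wrist_force: [-0.6, 1.1, 0.3]
finger_gap: 46.7
t 23.43 pos [572.5  93.5   3.8] yaw 85.3 j [ 0.1   0.56  1.58 -0.01  1.01  0.19] F [-0.6  1.1  0.3] Mz [-0.071  0.058 -0.039] gap 46.7 SHIFT [-0.0005 -0.0005  0.0005] TURN 0.2
```

```bash
python3 -m handwheel '[[0,0,0,0],[0,0,0,0],[0,0,0,0],[0,0,0,0]]' 0.1 10
python3 -m handwheel '[[0,0,-0.03,0],[0,0,-0.08,0],[-0.01,0,-0.14,0],[-0.02,0,-0.19,0],[-0.03,0,-0.19,0]]'
python3 - <<'E'
from h import *
im,c=shot('wrist','w5.png'); np.savez('c5.npz',**{k:np.array(v) for k,v in c.items()})
u,v=proj(c,(574,115,67)); print(u,v); x0,y0=int(u-95),max(int(v-80),0); print(x0,y0)
cv2.imwrite('pics/w5c.png',cv2.resize(im[y0:y0+150,x0:x0+190,::-1],None,fx=4,fy=4,interpolation=cv2.INTER_CUBIC))
E
```

```text
clock: 23.92
eef_pos: [572.5, 93.5, 3.8]
eef_rot: [-3.137, 0.01, 1.488]
wrist_force: [0.5, -0.2, 0.1]
finger_gap: 82.8
clock: 24.55
eef_pos: [572.4, 65.2, 198.2]
eef_rot: [3.139, 0.009, 1.488]
wrist_force: [0.4, -0.8, -1.0]
finger_gap: 84.6
316.16582831623583 167.8043672990081
221 87
```

View pics/w5c.png

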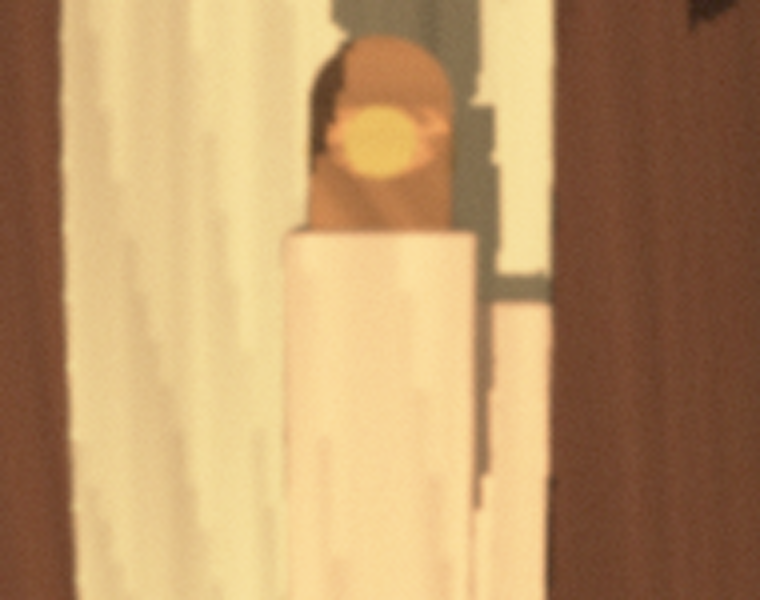

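The block end meets the stop's flat face at row 232. A grey strip (x≈476–492) between the block's edge and the lit fence could be a shadow or a gap, so I'll measure it.

```bash
python3 - <<'E'
from h import *
c=dict(np.load('c5.npz')); P=lambda x,y:(221+x/4-.375,87+y/4-.375)
ff=lambda X,o=np.array([596.2,115.5]):(np.round([(X[:2]-o)@[.9963,-.0859],(X[:2]-o)@[.0859,.9963]+60],1))
for n,p,z in [('blk R end',P(476,234),67),('blk R near',P(472,590),67),('blk L end',P(286,234),67),('blk L near',P(288,590),67),('strip R top (fence?)',P(493,303),24),('as board',P(493,303),12),('strip R low',P(488,470),24),('fence out',P(552,303),24),('fence out low',P(547,590),24),('board R',P(553,100),12),('stop L',P(311,231),72),('stop R',P(453,231),72)]:
    X=onz(c,p,z,1); print(n,X,ff(X))
im=cv2.imread('pics/w5.png').astype(float); 
def sub(a): g=np.abs(np.diff(a)); i=int(g.argmax()); k=np.arange(max(i-1,0),min(i+2,len(g))); return (k*g[k]).sum()/g[k].sum()+.5
def line(n,ur,v0,v1,z,ch=0):
    W=np.array([onz(c,(u,v0+sub(im[v0:v1,u,ch])),z,1)[:2] for u in ur]); p=np.polyfit(W[:,0],W[:,1],1); print(n,np.degrees(np.arctan(p[0])),np.std(W[:,1]-np.polyval(p,W[:,0])))
line('stop/blk',range(301,332),140,149,70)
for v in (150,165,180,195,205): print(v,im[v,334:362,:].mean(1).astype(int))
E
```

```text
blk R end [597.  134.2  67. ] [-0.8 78.7]
blk R near [590.1  50.3  67. ] [-0.5 -5.5]
blk L end [553.9 137.8  67. ] [-44.1  78.6]
blk L near [546.3  53.9  67. ] [-44.4  -5.7]
strip R top (fence?) [602.5 114.4  24. ] [ 6.4 59.4]
as board [603.3 113.4  12. ] [ 7.3 58.5]
strip R low [598.1  70.5  24. ] [ 5.8 15.3]
fence out [617.8 113.3  24. ] [21.7 59.7]
fence out low [611.8  36.5  24. ] [ 22.3 -17.4]
board R [623.2 166.6  12. ] [ 22.5 113.2]
stop L [559.9 138.1  72. ] [-38.1  79.4]
stop R [591.7 135.4  72. ] [-6.2 79.4]
stop/blk -4.661793077503381 0.14385336613737343
150 [202 203 200 199 186 160 127 110 106 106 123 162 190 205 208 208 209 209
 209 208 207 206 203 192 151 102  84  77]
165 [201 203 202 198 187 157 129 117 120 136 164 188 193 195 197 201 202 204
 205 206 204 206 197 183 147 103  81  77]
180 [203 206 203 200 186 155 128 119 119 130 162 190 197 198 200 203 203 205
 205 205 205 202 196 176 135  98  80  77]
195 [207 207 206 204 188 157 127 119 130 165 190 200 200 199 200 202 204 204
 206 205 205 204 198 177 132  86  81  80]
205 [205 207 208 202 183 154 132 139 160 180 193 197 201 198 201 200 202 204
 205 203 204 204 197 172 116  82  76  78]
```

```bash
python3 -c "
from h import *
go(572,93,200,85)
print(manip.sign_off())"
```

```text
t 24.6 pos [571.4  64.2 195.5] yaw 85.2 j [ 0.05  0.34  1.41 -0.01  1.39  0.14] F [ 0.3 -0.6 -0.8] Mz [-0.176  0.066 -0.02 ] gap 84.6 SHIFT [ 0.0287 -0.0018 -0.0048] TURN 0.2
the job is handed in; nothing more can be done
None
```

The job is handed in at 24.6 s: the stop is square to the fence and the block is seated against the fence and the stop.

**Stop:** I turned it about 155° clockwise in one grip, overshooting by about 7° for the spring-back at roughly 0.3 N·m. It came to rest about 1.6° short, so I regripped and trimmed it. After release it measured −4.9°, and −4.7° in the last picture, against the fence at about −4.9°. It is square to within about 0.3°.

**Block:** I gripped it, turned it parallel, pressed it to the fence and then slid it along to the stop. I held it there for about 0.6 s at roughly 8–9 N (9.4 N along the fence at the end). The highest sideways reading was about 10 N, against the fence. In the last picture its end is on the stop face and it is parallel to the fence to 0.2°. It stands about 0.5 mm from the fence, which is within the 2 mm camera accuracy. The force stop against the fence supports contact.

**Checks that disagreed:**
- **Tool length:** the fingertips were about 40 mm higher than the given tool data implied. My first attempt to close on the stop therefore closed just above the post without touching it. I corrected the height from the pictures.
- **Fence angle:** the fence's short end edge alone gave −3.1°. It is a short edge and I did not use it; three board edges gave −4.9 to −5.0° and the fence's inner face gave −4.7°.

The gripper was open and well clear at hand-in. No move went near the other things on the bench, though I did not check their positions again at the end.

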